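Shut the rinse-water valve hard, then set it to the green line

ROBOT

A 6-joint arm with a two-finger parallel gripper is mounted at the origin on the work surface. World frame = base frame: x ahead of the robot, y to its left, z up, the work surface at z = 0. Lengths are in m, angles in rad, forces in N, time in s.
With the tool pointing down it reaches from about 0.3 to 0.825 m from the base axis. Payload 5.4 kg.
Tool frame: the origin (TCP) lies on the mounting face of the last link; the fingertips stand 190 mm ahead of it and the grasp point (between the pads) lies 171 mm ahead of it; z points along the fingers, y is the direction in which the jaws open and shut (so a half turn about z gives the same grasp; the last joint's range is limited). The gripper opens to 92 mm and grips with 3 to 60 N. Pads are 20 mm wide; open, the fingers measure 128 mm over their backs; the gripper's body (75 mm by 189 mm) begins 69 mm behind the grasp point.
Start: joints at [0.955, 0.158, 1.597, -0, 1.386, -0.21], TCP at [0.227, 0.528, 0.405] pointing down, gripper open.
Joint ranges: [-2.91, 2.91], [-0.94, 2.29], [0.18, 2.7], [-1.29, 4.43], [0.17, 2.64], [-3, 3]. Speed limits (rad/s): [2.57, 2.57, 3.14, 3.14, 3.14, 3.14].

INTERFACE

Orientations are given as a 3x3 rotation matrix whose columns are the frame's x, y, z axes.
In Python, from workcell import arm gives the robot as it stands. The module is installed in compiled form; this text tells all that it offers.
- The arm moves only by the tool carry_out, never from a script. Its argument "deltas" is a list of rows, each a list of 3 entries, a list of its own where there are three numbers: the shift along the tool's x, y, z in cm, then the turn about the tool's z in rad, then the opening in per cent of the stroke, from 0 (shut) to 100 (fully open). In form: [[[x, y, z], twist, gripper], ...]. A call has 1 to 5 rows; each row is the pose to reach, as a shift and turn from the pose commanded when the call began, along the tool's axes at that moment; what a row does not reach only later rows make up. A row lasts 1/12 s, in which the tool goes at most 41.7 mm and 7.16 degrees, less where a joint would pass 70% of its speed; a pose out of reach is approached as far as the arm can. A call with a gripper value outside its range is refused whole. The fingers move at their own pace and stop on an object; "newtons" is the grip in N (left out, the last holds). Time passes only in rows, so rows that repeat a pose let the fingers close. It gives the time, the measured TCP pose, the force and the opening at its end, in the units of the state.
- arm.get_state(): the state, without advancing time (a new reading comes with each control period).
- arm.camera(name): name is "scene" or "top" or "wrist"; returns the picture (384x512x3 uint8, red, green, blue); there is no depth.
- arm.camera_model(name): a dict with "intrinsics" (3x3 intrinsics, pixels), "eye" and "attitude" of the camera in the world; the wrist camera has in their place "mount" (4x4, takes a point from camera to tool coordinates, whose origin is the TCP and whose axes are the flange's). Camera axes: x right, y down, z forward; pixel columns grow to the right and rows downward; lengths in m; the calibration is good to about 2 mm. The wrist camera is an equidistant fisheye: a pixel r from the principal point sees the ray r / f radians off the axis. A picture is of the moment at which its call begins: read the wrist's pose just before it. camera_model takes no time and is no camera call.
- arm.hand_in(): hands the job in, once; it reports no verdict.
The state is a dict: "clock": time; "q": joint angles; "dq": joint speeds; "tau": joint torques, N m; "ee_pos": TCP position; "tool_rot": TCP orientation; "contact_force": force on the tool from outside, world axes, zero at the start; "moment": the same for the moment, N m; "finger_gap": opening from 0.0 (shut) to 1.0 (fully open).
Only numpy, scipy, OpenCV 4.12 (cv2) and the standard library are available. Lean on these libraries where they do the work, as an engineer would, in place of code of your own. Each camera call takes 0.05 s, during which the arm holds its last target. There are 200 camera calls.

TASK

On the street painter's table, first take the tall blue paint bottle out of the swing of the red valve lever and stand it upright on the middle of its blue-ringed spot. Then push the lever clockwise until it is fully shut and keep it pressed against its stop with the fingers for a moment with a firm 10 to 20 N (never over 40 N), and after that push it open again until its arm lies centred over the green line on the white dial. Do not tip the bottle over, and leave the clear cup, the yellow jar and the brush where they are.

Things in the scene. Friction and masses are not known exactly. Their poses are not given: they have to be found in the camera images.
- stem (a point): Point on the valve's vertical turning axis, 110 mm above the table, at the lever's mid height. Unit axes: z up, -x towards the spout (roughly to the robot), +x to the white tank (150 mm high, its near face 195 mm from the axis). White dial round the axis: radius 75 mm, top 92 mm high. Grey tray, 24 mm high, 55 to 145 mm along -x.
- lever (a joint): Opening angle, rad: 0 = shut at the stop (lever along the unit's +y), growing counter-clockwise seen from above to 1.57 = open (along -x). Level lever: bare steel arm 10 mm wide out to 80 mm from the axis, then a red sleeve from 80 to 165 mm, 20 mm wide, 97 to 123 mm above the table. Stiff (about 4 N at 120 mm), stays where left.
- lever_grip (a point): Point on the centre line of the lever's red sleeve, 120 mm from the turning axis, 110 mm above the table. Its y axis points outward along the lever, z up.
- mark_aim (a point): Where lever_grip must end: the point 120 mm from the turning axis and 110 mm above the table, in line with the middle of the green line on the dial (green bar 18 mm wide, 30 to 75 mm from the axis, top 95 mm above the table). Its y axis points outward along the green line.
- bottle: Tall blue paint bottle with white cap, 190 mm high, 58 mm in diameter up to 118 mm, then narrowing to a neck of 23 mm; about 0.3 kg, standing in the swing of the lever. Origin: centre of its underside; z up.
- spot: Flat painted spot on the table, a blue ring of 80 mm diameter with a white middle of 60 mm. Origin: its centre, at table height.
- cup: Bystander: clear plastic cup, 72 mm in diameter, 75 mm high. Origin: centre of its underside.
- jar: Bystander: yellow jar, 64 mm in diameter, 70 mm high. Origin: centre of its underside.
- brush: Bystander: paint brush, 190 mm long, lying along its x axis. Origin: under its middle.
Not all that is in view belongs to the job. What is meant by the bottle is not brown, and is the larger of those in its own colour.

How it is judged:
On the way, in this order (a step that is already met when the one before it is completed fails the run):
1. the blue bottle stands upright and released on its spot (horizontal distance between bottle and spot below 0.018 m and angle between bottle's own z axis and vertical below 0.1 rad and height (world z) of bottle below 0.008 m and contact force between bottle and the fingers below 0.1 N), for 0.2 s.
2. the lever is held shut against its stop by the fingers with more than 7 N (value of joint lever below 0.04 rad and contact force between lever and the fingers above 7 N), for 0.2 s.
At the end, for the whole second after the job is handed in: The lever rests over the green line (lever_grip within 9 mm of mark_aim, about 4 degrees), and the bottle stands released and upright (within 0.1 rad) on the table, its centre within 18 mm of the spot's centre (all of step 1 and horizontal distance between lever_grip and mark_aim below 0.009 m and velocity of joint lever between -0.05 and 0.05 rad/s); the robot touches nothing.
It fails at once if the bottle is tipped over (angle between bottle's own z axis and vertical above 0.5 rad).
It fails at once if the fingers press the lever with over 40 N (contact force between lever and the fingers above 40 N).
It fails at once if the cup, the jar or the brush is shifted by more than 30 mm (distance of any of cup, jar, brush from where it was at the start of the episode above 0.03 m).
It also fails if it takes over 72 s, if anything falls off the work surface, if the arm or the gripper's body presses on something with over 40 N, if the wrist force passes 120 N, or if a joint passes its speed limit or range.

## Working session

There is one attempt and no reset: what is moved stays moved. The work goes in short steps, Python scripts to look and compute and a tool call to move; the robot and the scene stay as the last step left them, time stands still between calls to the robot, and variables do not carry over. Pictures are saved under pics/ and viewed, about 8 in all and at most 12, crops included, and the job is handed in when it is done.

Besides the shell and the picture viewer there is one more tool, called after ">>>" as name(argument=value, ...), one argument or row to a line, values as JSON. carry_out: Moves the arm, as the interface text tells. Its arguments: {"type":"object","properties":{"deltas":{"type":"array"},"newtons":{"type":"number"}},"required":["deltas"]}

```bash
mkdir -p pics; python3 - <<'E'
from workcell import arm
import cv2,numpy as np
np.set_printoptions(precision=4,suppress=True)
s=arm.get_state();print(s)
for n in("scene","top","wrist"):
    im=arm.camera(n);cv2.imwrite(f"pics/{n}0.png",im[:,:,::-1]);print(n,arm.camera_model(n))
a=cv2.imread("pics/scene0.png");b=cv2.imread("pics/top0.png")
cv2.imwrite("pics/both0.png",cv2.resize(np.vstack([a,b]),None,fx=.78,fy=.78))
E
```

```text
{'clock': 0.0, 'q': array([ 0.9549,  0.159 ,  1.5982, -0.    ,  1.3862, -0.2101]), 'dq': array([-0.0007, -0.0002, -0.0005, -0.0023,  0.0012,  0.0014]), 'tau': array([  0.0013, -38.5549, -32.2113,   0.0703,   0.0376,  -0.0001]), 'ee_pos': array([0.2268, 0.5281, 0.4037]), 'tool_rot': array([[-0.9188,  0.3947, -0.0011],
       [ 0.3947,  0.9188, -0.0015],
       [ 0.0004, -0.0018, -1.    ]]), 'contact_force': array([-0.3618, -0.0671,  0.8913]), 'moment': array([-0.0073,  0.0238,  0.036 ]), 'finger_gap': 1.0017124752855338}
scene {'intrinsics': array([[406.3474,   0.    , 249.7224],
       [  0.    , 406.3474, 184.5715],
       [  0.    ,   0.    ,   1.    ]]), 'eye': array([ 0.9262, -0.3621,  0.9803]), 'attitude': array([[ 0.6511,  0.6526, -0.3875],
       [ 0.759 , -0.5611,  0.3302],
       [-0.002 , -0.5091, -0.8607]])}
top {'intrinsics': array([[421.2231,   0.    , 259.9137],
       [  0.    , 421.2231, 192.976 ],
       [  0.    ,   0.    ,   1.    ]]), 'eye': array([ 0.377 , -0.012 ,  1.1198]), 'attitude': array([[ 0.0088, -0.9891,  0.1468],
       [-1.    , -0.0086,  0.0017],
       [-0.0004, -0.1468, -0.9892]])}
wrist {'intrinsics': array([[297.3186,   0.    , 258.1614],
       [  0.    , 297.3186, 188.9234],
       [  0.    ,   0.    ,   1.    ]]), 'mount': array([[ 0.0007, -0.9641, -0.2655,  0.075 ],
       [ 1.    ,  0.0007, -0.0001, -0.0004],
       [ 0.0003, -0.2655,  0.9641,  0.0196],
       [ 0.    ,  0.    ,  0.    ,  1.    ]])}
```

View pics/top0.png

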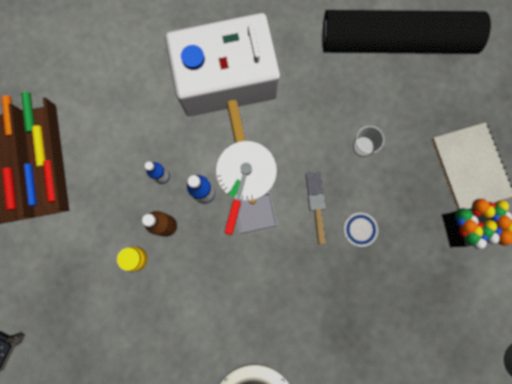

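View pics/scene0.png

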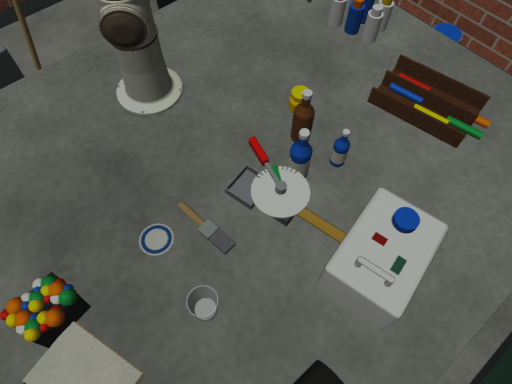

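Top view: the candidates for the bottle are the large blue one (200,187), the small blue one (156,171) and the brown one (158,222). I choose (200,187). Other positions are spot (361,229), cup (368,141), jar (131,259), brush (317,205), valve axis near (246,169), lever sleeve (232,217) and green line (235,187). In the scene view the bottle is at (301,155), the spot at (156,239) and the dial at (281,190).

```bash
cat > h.py <<'E'
from workcell import arm
import cv2,numpy as np
np.set_printoptions(precision=4,suppress=True)
def ray(n,uv):
    m=arm.camera_model(n);d=m["attitude"]@np.linalg.inv(m["intrinsics"])@np.array([*uv,1.]);return m["eye"],d
def onz(n,uv,z):
    e,d=ray(n,uv);return e+d*(z-e[2])/d[2]
def tri(u1,u2):
    A=[];b=[]
    for n,u in(("top",u1),("scene",u2)):
        e,d=ray(n,u);d=d/np.linalg.norm(d);P=np.eye(3)-np.outer(d,d);A.append(P);b.append(P@e)
    return np.linalg.lstsq(np.vstack(A),np.hstack(b),rcond=None)[0]
def proj(n,p):
    m=arm.camera_model(n);c=m["intrinsics"]@(m["attitude"].T@(np.array(p)-m["eye"]));return c[:2]/c[2]
def blobs(im,lo,hi,roi,mn=8):
    x0,y0,x1,y1=roi;h=cv2.cvtColor(im[y0:y1,x0:x1],cv2.COLOR_BGR2HSV)
    k=cv2.inRange(h,np.array(lo),np.array(hi));n,l,s,c=cv2.connectedComponentsWithStats(k)
    return [(c[i]+[x0,y0],s[i,4],s[i,:4]+[x0,y0,0,0],[np.argwhere(l==i)[:,::-1]+[x0,y0]][0]) for i in range(1,n) if s[i,4]>=mn]
E
python3 - <<'E'
from h import *
t=cv2.imread("pics/top0.png");s=cv2.imread("pics/scene0.png")
def show(nm,B,z,n):
    for c,a,bb,_ in B: print(nm,n,c,a,bb,onz(n,c,z))
W=([0,0,165],[180,60,255])
R=[("top",t,dict(bot=(180,165,222,212),red=(215,190,260,245),dial=(205,132,290,212),spot=(335,205,390,255))),
   ("scene",s,dict(bot=(285,125,320,185),red=(240,130,280,172),dial=(240,160,320,225),spot=(130,215,185,265)))]
for n,im,r in R:
    show("cap",blobs(im,*W,r["bot"]),.19,n)
    show("red",blobs(im,[0,120,80],[8,255,255],r["red"]),.123,n)
    show("green",blobs(im,[45,80,60],[85,255,255],r["dial"]),.095,n)
    show("blue-ring",blobs(im,[105,90,50],[130,255,255],r["spot"]),0,n)
    show("dial",blobs(im,*W,r["dial"]),.092,n)
    show("bluebot",blobs(im,[105,90,40],[130,255,255],r["bot"]),.1,n)
c=np.hstack([cv2.resize(t[120:260,130:290],None,fx=2.5,fy=2.5,interpolation=2),cv2.resize(s[80:220,230:390],None,fx=2.5,fy=2.5,interpolation=2)])
cv2.imwrite("pics/crop1.png",c)
E
```

```text
cap top [218.8868 173.8019] 106 [216 165   6  23] [0.5577 0.0821 0.19  ]
cap top [193.4035 180.5   ] 114 [188 175  12  12] [0.542  0.1389 0.19  ]
red top [232.045  217.0692] 289 [225 200  15  35] [0.4666 0.0553 0.123 ]
green top [234.39 189.04] 100 [228 180  12  18] [0.5383 0.0527 0.095 ]
blue-ring top [360.4878 229.6463] 164 [347 215  28  29] [ 0.4472 -0.2778  0.    ]
dial top [246.7219 168.7352] 2549 [216 140  61  61] [0.5902 0.0231 0.092 ]
bluebot top [200.6818 188.5779] 308 [187 175  24  24] [0.538 0.135 0.1  ]
cap scene [289.9 182.3] 10 [288 180   4   5] [0.6252 0.014  0.19  ]
cap scene [295.9 181.6] 10 [293 180   7   5] [0.6327 0.0256 0.19  ]
red scene [257.8161 149.6667] 261 [249 136  20  30] [0.4743 0.0508 0.123 ]
green scene [275.8289 171.1184] 76 [271 165  10  15] [0.5409 0.0549 0.095 ]
blue-ring scene [155.7704 239.1984] 257 [141 225  31  29] [ 0.4508 -0.2784  0.    ]
dial scene [285.8 178.2] 10 [283 176   6   5] [0.5721 0.0611 0.092 ]
dial scene [270.1 180.5] 10 [268 178   5   6] [0.551 0.026 0.092]
dial scene [289.9 182.3] 10 [288 180   4   5] [0.5879 0.0607 0.092 ]
dial
[... 199 characters left out ...]
 0.0831 0.092 ]
dial scene [253.6923 190.3846] 13 [252 187   5   7] [ 0.5457 -0.0248  0.092 ]
dial scene [265.5556 198.1111] 9 [264 195   5   7] [ 0.5817 -0.0169  0.092 ]
dial scene [284.4444 199.    ] 9 [282 197   6   4] [0.6142 0.017  0.092 ]
dial scene [295.5556 200.4444] 9 [295 198   3   6] [0.6351 0.0351 0.092 ]
dial scene [259.0833 204.0833] 12 [257 202   5   5] [ 0.5838 -0.0403  0.092 ]
dial scene [272.5    204.3333] 12 [270 203   7   5] [ 0.6059 -0.0156  0.092 ]
dial scene [286.4 206.9] 10 [284 205   5   5] [0.6335 0.0055 0.092 ]
dial scene [267.9286 209.    ] 14 [265 207   7   6] [ 0.6082 -0.0328  0.092 ]
bluebot scene [300.5193 151.5442] 441 [290 138  22  26] [0.5404 0.1434 0.1   ]
```

View pics/crop1.png

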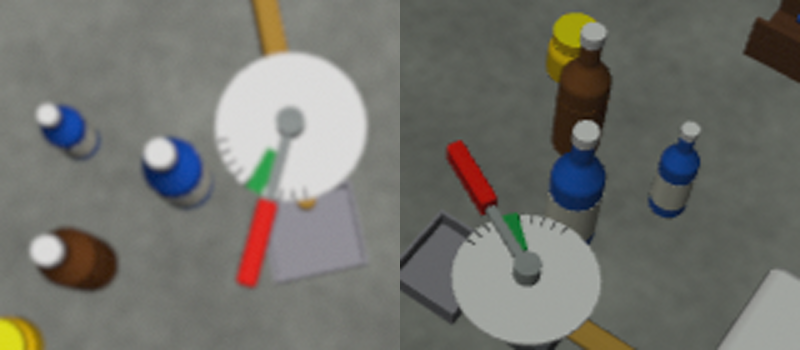

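The close crop confirms the choice: the large blue bottle (crop 175,170) is clearly bigger than the small blue one (65,125), and the brown one is separate. The lever lies just past the green bar, and the bottle stands in its swing.

```bash
python3 - <<'E'
from h import *
t=cv2.imread("pics/top0.png");s=cv2.imread("pics/scene0.png")
W=([0,0,140],[180,70,255])
b=max(blobs(t,*W,(205,132,290,212)),key=lambda q:q[1]);
h=cv2.convexHull(b[3].astype(np.float32));e=cv2.fitEllipse(h);print("dial top",e,onz("top",e[0],.092))
for z in(140,110,95):
  for q in blobs(s,[0,0,z],[180,70,255],(240,158,320,225),200):
    e2=cv2.fitEllipse(cv2.convexHull(q[3].astype(np.float32)));print("dial scene",q[1],e2,onz("scene",e2[0],.092))
caps={}
for nm,rt,rs in(("blue",(184,170,207,193),(290,118,314,145)),("brown",(135,205,165,235),(298,86,316,103)),("small",(142,158,162,178),(335,125,355,140))):
  u=max(blobs(t,[0,0,150],[180,70,255],rt,5),key=lambda q:q[1]);v=max(blobs(s,[0,0,120],[180,70,255],rs,5),key=lambda q:q[1])
  print(nm,u[0],u[2],v[0],v[2],tri(u[0],v[0]))
st=onz("top",e[0],.092)
r=max(blobs(t,[0,120,80],[8,255,255],(215,190,260,245)),key=lambda q:q[1])
L=onz("top",r[0],.121);d=(L-st)[:2];print("lever c",L,np.linalg.norm(d),np.degrees(np.arctan2(d[1],d[0])))
vx,vy,_,_=cv2.fitLine(r[3].astype(np.float32),2,0,.01,.01).ravel()
a=onz("top",r[0]+20*np.array([vx,vy]),.121)-onz("top",r[0],.121);print("lever dir deg",np.degrees(np.arctan2(a[1],a[0])))
E
```

```text
dial top ((247.83741760253906, 176.9234161376953), (62.59628677368164, 78.4671401977539), 161.1245880126953) [0.5695 0.02   0.092 ]
dial scene 2052 ((279.9705810546875, 191.26446533203125), (50.923831939697266, 59.03679656982422), 96.06793975830078) [0.5907 0.0236 0.092 ]
dial scene 2327 ((279.6912841796875, 190.3419647216797), (53.5909309387207, 60.86251449584961), 107.4063720703125) [0.5882 0.0249 0.092 ]
dial scene 3767 ((273.4219665527344, 192.59432983398438), (69.336181640625, 116.58302307128906), 86.5645523071289) [0.5828 0.0085 0.092 ]
blue [193.3145 180.4355] [187 175  13  12] [304.1111 132.0694] [299 128  11   9] [0.5427 0.1398 0.1881]
brown [147.8819 219.4567] [142 214  13  12] [307.0635  92.381 ] [302  89  11   8] [0.4541 0.2378 0.1875]
small [148.2647 165.0441] [144 161  10   9] [345.7105 131.1579] [342 128   8   7] [0.5875 0.2559 0.1386]
lever c [0.4668 0.0554 0.121 ] 0.10868668273927215 161.00728634679712
lever dir deg -13.187459940458202
```

Checked values:
- Bottle (0.543, 0.139), cap triangulated at 0.188 against the given 0.190.
- Stem about (0.589, 0.0245).
- Spot (0.449, -0.278).
- Lever now about 166° in the world.

I'll grasp the neck at z≈0.165, because the gripper body must clear the 0.19 top.

>>> carry_out(
  deltas=[
    [[-3.5,-1.8,0],0,60],
    [[-7,-3.6,0],0,60],
    [[-10.6,-5.5,0],0,60],
    [[-14.2,-7.4,0],0,60],
    [[-17.8,-9.3,0],0,60],
  ],
  newtons=25,
)

```text
clock: 0.57
ee_pos: [0.3544, 0.371, 0.4045]
tool_rot: [[-0.919, 0.394, -0.0], [0.394, 0.919, -0.0], [0.0, -0.0, -1.0]]
contact_force: [0.8, 0.7, 0.1]
finger_gap: 0.658
```

>>> carry_out(
  deltas=[
    [[-3.6,-1.9,0],0,60],
    [[-7.2,-3.8,0],0,60],
    [[-10.8,-5.7,0],0,60],
    [[-14.4,-7.6,0],0,60],
    [[-18,-9.4,0],0,60],
  ],
)

```text
clock: 0.98
ee_pos: [0.4828, 0.2132, 0.4046]
tool_rot: [[-0.919, 0.395, -0.0], [0.395, 0.919, 0.0], [0.0, -0.0, -1.0]]
contact_force: [0.3, 0.6, 0.4]
finger_gap: 0.6
```

>>> carry_out(
  deltas=[
    [[-3.5,-1.9,0],0,60],
    [[-6.4,-3.4,0],0,60],
    [[-8,-4.3,0],0,60],
    [[-8.6,-4.6,0],0,60],
    [[-8.6,-4.6,0],0,60],
  ],
)

```text
clock: 1.4
ee_pos: [0.5435, 0.1379, 0.4043]
tool_rot: [[-0.918, 0.397, -0.001], [0.397, 0.918, -0.0], [0.001, -0.0, -1.0]]
contact_force: [0.5, -0.2, -0.0]
finger_gap: 0.593
```

```bash
cat >> h.py <<'E'
def go(p,s=None):
    s=s or arm.get_state();print("t",s["clock"],"pos",s["ee_pos"],"F",s["contact_force"],"gap",s["finger_gap"],"yaw_y",np.degrees(np.arctan2(s["tool_rot"][1,1],s["tool_rot"][0,1])))
    print("  to",p,"tool cm",s["tool_rot"].T@(np.array(p)-s["ee_pos"])*100)
def wpx(p,s):
    m=arm.camera_model("wrist");M=m["mount"];q=s["tool_rot"].T@(np.array(p)-s["ee_pos"]);c=M[:3,:3].T@(q-M[:3,3])
    th=np.arctan2(np.hypot(c[0],c[1]),c[2]);k=m["intrinsics"];return np.array([k[0,2],k[1,2]])+k[0,0]*th*c[:2]/np.hypot(c[0],c[1])
def wonz(uv,z,s):
    m=arm.camera_model("wrist");M=m["mount"];k=m["intrinsics"];d=(np.array(uv)-[k[0,2],k[1,2]])/k[0,0];th=np.hypot(*d)
    c=np.array([*(np.sin(th)*d/th),np.cos(th)]);R=s["tool_rot"];e=s["ee_pos"]+R@M[:3,3];d=R@M[:3,:3]@c;return e+d*(z-e[2])/d[2]
E
python3 - <<'E'
from h import *
go([.543,.139,.336]);s=arm.get_state()
im=arm.camera("wrist")[:,:,::-1].copy()
print("cap expected px",wpx([.543,.139,.19],s))
for c,a,bb,_ in blobs(im,[0,0,140],[180,70,255],(0,0,512,384),60): print(c,a,bb,wonz(c,.19,s))
cv2.imwrite("pics/w1.png",im)
E
```

```text
t 1.4 pos [0.5435 0.1379 0.4043] F [ 0.4666 -0.2058 -0.0037] gap 0.5928656245376096 yaw_y 66.62616286498078
  to [0.543, 0.139, 0.336] tool cm [0.0817 0.0814 6.8262]
cap expected px [259.9262 217.3686]
[269.3371 124.7934] 105451 [  0   0 512 290] [0.4867 0.1699 0.19  ]
[ 26.3185 155.8519] 135 [ 21 148  13  18] [ 0.4207 -0.0202  0.19  ]
[ 16.4194 170.5484] 62 [ 13 165   9  12] [ 0.4255 -0.0396  0.19  ]
[ 43.7155 224.5911] 3676 [  0 167  90 107] [ 0.4793 -0.0377  0.19  ]
[ 22.5656 214.8416] 587 [ 11 199  24  33] [ 0.4618 -0.0583  0.19  ]
[ 41.6389 288.6019] 108 [ 27 283  30  11] [ 0.5327 -0.0922  0.19  ]
[249.6393 308.7793] 657 [150 304 217   9] [0.6137 0.0996 0.19  ]
[214.3118 329.2662] 1668 [181 315  75  30] [0.6238 0.0616 0.19  ]
```

View pics/w1.png

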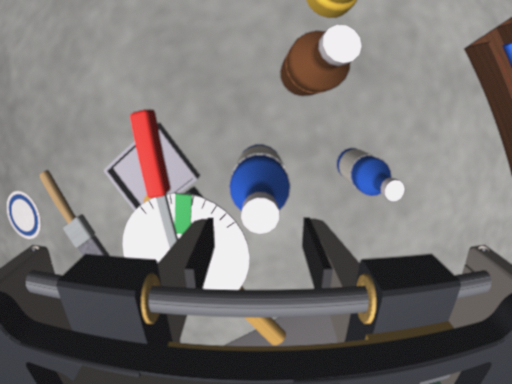

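The wrist view shows the cap at (260,214), predicted (260,217), so it is centred between the fingers to about 2 mm. Green bar at (183,213), lever sleeve (149,152), spot (22,215). Next I descend and grip.

>>> carry_out(
  deltas=[
    [[0.25,0,2],0,60],
    [[0.25,0,4],0,60],
    [[0.25,0,6],0,60],
    [[0.25,0,6.8],0,60],
    [[0.25,0,6.8],0,60],
  ],
)

```text
clock: 1.87
ee_pos: [0.5391, 0.1411, 0.3344]
tool_rot: [[-0.919, 0.393, -0.005], [0.393, 0.92, 0.0], [0.005, -0.002, -1.0]]
contact_force: [-0.1, -0.2, 0.9]
finger_gap: 0.6
```

>>> carry_out(
  deltas=[
    [[0,0,0],0,40],
    [[0,0,0],0,25],
    [[0,0,0],0,10],
    [[0,0,0],0,0],
    [[0,0,0],0,0],
  ],
)

```text
clock: 2.28
ee_pos: [0.541, 0.14, 0.3378]
tool_rot: [[-0.919, 0.395, 0.002], [0.395, 0.919, 0.0], [-0.002, 0.001, -1.0]]
contact_force: [0.0, 0.8, 1.1]
finger_gap: 0.284
```

>>> carry_out(
  deltas=[
    [[0,0,0],0,0],
    [[0,0,0],0,0],
    [[0,0,-0.5],0,0],
    [[0,0,-1.5],0,0],
    [[0,0,-2],0,0],
  ],
)

```text
clock: 2.7
ee_pos: [0.5405, 0.1399, 0.3572]
tool_rot: [[-0.919, 0.395, -0.001], [0.395, 0.919, -0.0], [0.001, -0.0, -1.0]]
contact_force: [-0.4, 0.4, -3.0]
finger_gap: 0.284
```

The grip holds: the gap is 26 mm (the cap) and the 3 N weight is carried. Now I lift clear of the lever.

>>> carry_out(
  deltas=[
    [[0,0,-2],0,0],
    [[0,0,-5],0,0],
    [[0,0,-8.5],0,0],
    [[0,0,-11.5],0,0],
    [[0,0,-13],0,0],
  ],
)

```text
clock: 3.12
ee_pos: [0.5408, 0.1399, 0.4917]
tool_rot: [[-0.919, 0.395, 0.006], [0.395, 0.919, 0.0], [-0.006, 0.003, -1.0]]
contact_force: [0.7, 0.2, -2.8]
finger_gap: 0.289
```

```bash
python3 - <<'E'
from h import *
go([.449,-.278,.485])
E
```

```text
t 3.1167 pos [0.5408 0.1399 0.4917] F [ 0.675   0.1681 -2.7625] gap 0.2889446516203192 yaw_y 66.75202932329076
  to [0.449, -0.278, 0.485] tool cm [ -8.0628 -42.0246   0.6073]
```

>>> carry_out(
  deltas=[
    [[-0.2,-1,0],0,0],
    [[-0.6,-3,0],0,0],
    [[-1.1,-6,0],0,0],
    [[-1.7,-9,0],0,0],
    [[-2.3,-12,0],0,0],
  ],
)

```text
clock: 3.53
ee_pos: [0.5134, 0.0191, 0.4846]
tool_rot: [[-0.919, 0.394, -0.003], [0.394, 0.919, 0.0], [0.003, -0.001, -1.0]]
contact_force: [0.7, -0.9, -3.2]
finger_gap: 0.285
```

>>> carry_out(
  deltas=[
    [[-0.6,-3,0],0,0],
    [[-1.2,-6,0],0,0],
    [[-1.7,-9,0],0,0],
    [[-2.3,-12,0],0,0],
    [[-2.9,-15,0],0,0],
  ],
)

```text
clock: 3.95
ee_pos: [0.4806, -0.1304, 0.4848]
tool_rot: [[-0.919, 0.395, -0.003], [0.395, 0.919, 0.001], [0.003, -0.0, -1.0]]
contact_force: [0.4, -0.8, -3.6]
finger_gap: 0.286
```

>>> carry_out(
  deltas=[
    [[-0.6,-3,0],0,0],
    [[-1.2,-6,0],0,0],
    [[-1.7,-9,0],0,0],
    [[-2.2,-11.5,0],0,0],
    [[-2.6,-13.3,0],0,0],
  ],
)

```text
clock: 4.37
ee_pos: [0.4517, -0.2635, 0.4846]
tool_rot: [[-0.918, 0.397, -0.003], [0.397, 0.918, 0.001], [0.003, 0.0, -1.0]]
contact_force: [0.8, 0.6, -3.1]
finger_gap: 0.29
```

>>> carry_out(
  deltas=[
    [[-0.3,-1.2,0],0,0],
    [[-0.3,-1.5,1],0,0],
    [[-0.3,-1.5,4],0,0],
    [[-0.3,-1.5,7],0,0],
    [[-0.3,-1.5,9],0,0],
  ],
)

```text
clock: 4.78
ee_pos: [0.4493, -0.2746, 0.3923]
tool_rot: [[-0.919, 0.394, -0.003], [0.394, 0.919, 0.004], [0.005, 0.002, -1.0]]
contact_force: [-0.0, 1.2, -3.9]
finger_gap: 0.289
```

```bash
python3 - <<'E'
from h import *
go([.449,-.278,.338])
t=arm.camera("top")[:,:,::-1].copy();s=arm.camera("scene")[:,:,::-1].copy()
cv2.imwrite("pics/t2.png",t);cv2.imwrite("pics/s2.png",s)
c=[int(v) for v in proj("top",[.449,-.278,.05])];d=[int(v) for v in proj("scene",[.449,-.278,.1])]
a=t[max(c[1]-70,0):c[1]+70,c[0]-80:c[0]+80];b=s[max(d[1]-70,0):d[1]+70,d[0]-80:d[0]+80]
print(c,d);cv2.imwrite("pics/c2.png",np.hstack([cv2.resize(q,(400,350)) for q in(a,b)]))
E
```

```text
t 4.7833 pos [ 0.4493 -0.2746  0.3923] F [-0.0466  1.2352 -3.9053] gap 0.2887544956648326 yaw_y 66.78401874694757
  to [0.449, -0.278, 0.338] tool cm [-0.1294 -0.3333  5.4326]
[365, 227] [147, 222]
```

View pics/c2.png

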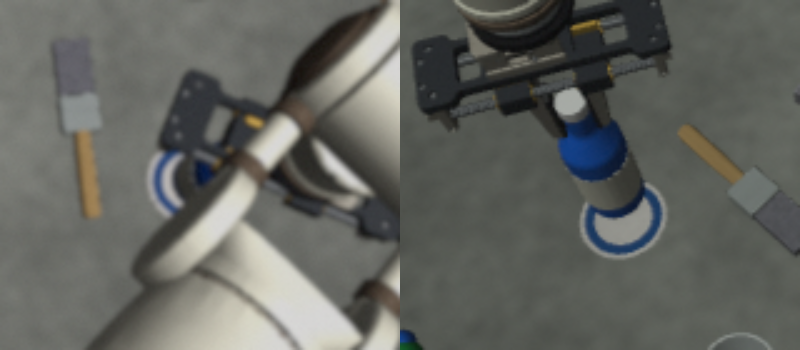

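The crop shows the bottle hanging upright in the fingers just above the ring (crop 623,220). I lower it onto the spot.

>>> carry_out(
  deltas=[
    [[-0.1,-0.3,2],0,0],
    [[-0.1,-0.3,4],0,0],
    [[-0.1,-0.3,4.8],0,0],
    [[-0.1,-0.3,5.2],0,0],
    [[-0.1,-0.3,5.3],0,0],
  ],
)

```text
clock: 5.3
ee_pos: [0.45, -0.279, 0.3439]
tool_rot: [[-0.919, 0.394, 0.0], [0.394, 0.919, 0.0], [-0.0, 0.0, -1.0]]
contact_force: [0.5, -0.3, -2.7]
finger_gap: 0.285
```

>>> carry_out(
  deltas=[
    [[0,0,0.1],0,0],
    [[0,0,0.15],0,0],
    [[0,0,0.15],0,0],
    [[0,0,0.15],0,0],
    [[0,0,0.15],0,0],
  ],
)

```text
clock: 5.72
ee_pos: [0.4499, -0.2794, 0.3427]
tool_rot: [[-0.919, 0.395, 0.001], [0.395, 0.919, -0.001], [-0.001, -0.0, -1.0]]
contact_force: [0.1, 0.6, -3.8]
finger_gap: 0.288
```

>>> carry_out(
  deltas=[
    [[0,0,0.15],0,0],
    [[0,0,0.3],0,0],
    [[0,0,0.4],0,0],
    [[0,0,0.45],0,0],
    [[0,0,0.45],0,0],
  ],
)

```text
clock: 6.13
ee_pos: [0.4499, -0.2793, 0.3379]
tool_rot: [[-0.919, 0.395, 0.0], [0.395, 0.919, -0.0], [-0.0, -0.0, -1.0]]
contact_force: [0.2, 0.5, -1.1]
finger_gap: 0.288
```

The bottle is touching down, with part of its weight on the table. One more millimetre, then I open.

>>> carry_out(
  deltas=[
    [[0,0,0.05],0,0],
    [[0,0,0.1],0,0],
    [[0,0,0.1],0,35],
    [[0,0,0.1],0,50],
    [[0,0,0.1],0,60],
  ],
)

```text
clock: 6.55
ee_pos: [0.4498, -0.2792, 0.3366]
tool_rot: [[-0.919, 0.395, 0.0], [0.395, 0.919, -0.0], [-0.0, -0.0, -1.0]]
contact_force: [-0.1, 0.1, -0.1]
finger_gap: 0.472
```

>>> carry_out(
  deltas=[
    [[0,0,0],0,65],
    [[0,0,-2],0,65],
    [[0,0,-5],0,65],
    [[0,0,-8],0,65],
    [[0,0,-10],0,65],
  ],
)

```text
clock: 6.97
ee_pos: [0.45, -0.2794, 0.4395]
tool_rot: [[-0.919, 0.395, 0.002], [0.395, 0.919, -0.002], [-0.003, -0.001, -1.0]]
contact_force: [0.1, 1.1, -0.1]
finger_gap: 0.65
```

```bash
python3 - <<'E'
from h import *
import math
stem=np.array([.589,.0245]);a=math.radians(166.3)
g=stem+.12*np.array([math.cos(a),math.sin(a)]);print(g)
go([*g,.44]);s=arm.get_state()
im=arm.camera("wrist")[:,:,::-1].copy();cv2.imwrite("pics/w3.png",im)
print("cap exp",wpx([.449,-.278,.19],s),"spot exp",wpx([.449,-.278,0],s))
E
```

```text
[0.4724 0.0529]
t 6.9667 pos [ 0.45   -0.2794  0.4395] F [ 0.0975  1.0581 -0.1369] gap 0.6501574759033992 yaw_y 66.754825863215
  to [np.float64(0.4724141056002824), np.float64(0.05292057752787423), 0.44] tool cm [11.0513 31.4177 -0.1142]
cap exp [260.0714 200.2767] spot exp [259.4322 159.7566]
```

View pics/w3.png

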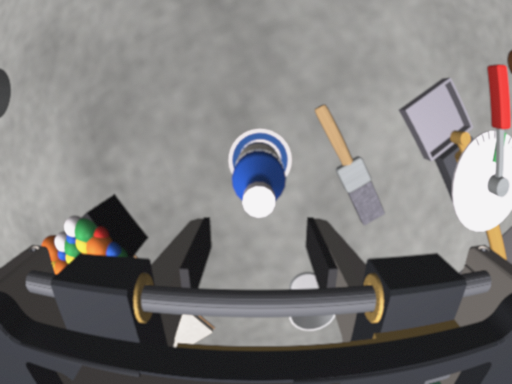

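The wrist view shows the bottle standing on its spot: ring centre (260,157), cap (259,199), predicted (259,160) and (260,200). Next I go over the lever to straddle the sleeve with part-open fingers.

>>> carry_out(
  deltas=[
    [[1,2.8,0],0,60],
    [[2.2,6.2,0],0,55],
    [[3.5,9.8,0],0,50],
    [[4.7,13.4,0],0,50],
    [[6,17,0],0,50],
  ],
)

```text
clock: 7.43
ee_pos: [0.4615, -0.0978, 0.436]
tool_rot: [[-0.918, 0.396, -0.0], [0.396, 0.918, 0.0], [0.001, 0.0, -1.0]]
contact_force: [1.3, -0.5, 0.0]
finger_gap: 0.5
```

>>> carry_out(
  deltas=[
    [[1.3,3.6,0],-0.05,50],
    [[2.6,7.2,0],-0.1,50],
    [[3.9,10.8,0],-0.166,50],
    [[4.7,13.2,0],-0.166,50],
    [[5.05,14.4,0],-0.166,50],
  ],
)

```text
clock: 7.85
ee_pos: [0.4718, 0.0558, 0.436]
tool_rot: [[-0.972, 0.234, -0.001], [0.234, 0.972, 0.001], [0.001, 0.001, -1.0]]
contact_force: [0.7, -0.2, -0.1]
finger_gap: 0.503
```

>>> carry_out(
  deltas=[
    [[0,0,0],0,50],
    [[0,0,0],0,50],
  ],
)

```text
clock: 8.02
ee_pos: [0.4721, 0.0531, 0.4361]
tool_rot: [[-0.972, 0.236, -0.001], [0.236, 0.972, -0.0], [0.001, -0.001, -1.0]]
contact_force: [0.0, -0.4, -0.1]
finger_gap: 0.501
```

```bash
python3 - <<'E'
from h import *
go([.4724,.0529,.284]);s=arm.get_state()
im=arm.camera("wrist")[:,:,::-1].copy();cv2.imwrite("pics/w4.png",im)
print("exp grip",wpx([.4724,.0529,.123],s),"stem",wpx([.589,.0245,.092],s))
for lo,hi,z in(([0,120,80],[8,255,255],.121),([45,80,60],[85,255,255],.095)):
  for c,a,bb,p in blobs(im,lo,hi,(0,0,512,384),100):
    vx,vy,_,_=cv2.fitLine(p.astype(np.float32),2,0,.01,.01).ravel();d=wonz(c+15*np.array([vx,vy]),z,s)-wonz(c-15*np.array([vx,vy]),z,s)
    print(c,a,bb,wonz(c,z,s),"dir",np.degrees(np.arctan2(d[1],d[0])))
E
```

```text
t 8.0167 pos [0.4721 0.0531 0.4361] F [ 0.0161 -0.371  -0.1371] gap 0.5013762931989878 yaw_y 76.34458961433812
  to [0.4724, 0.0529, 0.284] tool cm [-0.0429 -0.0022 15.2091]
exp grip [258.5852 183.9712] stem [258.4061 270.3754]
[260.1507 176.7813] 1413 [250 138  20  80] [0.4659 0.0561 0.121 ] dir 165.93405286102524
[271.6211 231.4215] 446 [264 215  20  36] [0.539  0.0526 0.095 ] dir 153.8953667608327
```

View pics/w4.png

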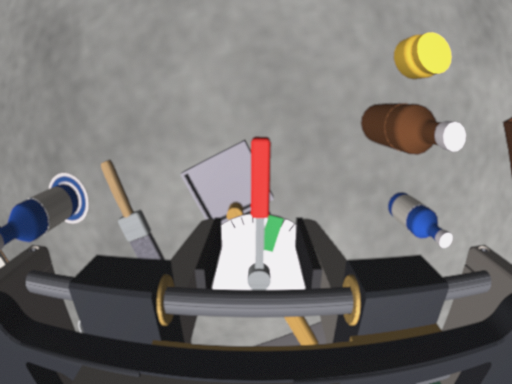

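The wrist view shows the lever sleeve (260,177) centred between the fingers and aligned with them to 0.4°. I descend, then narrow the gap to about 32 mm.

>>> carry_out(
  deltas=[
    [[0,0,3],0,50],
    [[0,0,6.5],0,50],
    [[0,0,10],0,50],
    [[0,0,13],0,50],
    [[0,0,15.1],0,50],
  ],
)

```text
clock: 8.48
ee_pos: [0.4711, 0.0515, 0.2825]
tool_rot: [[-0.971, 0.24, -0.004], [0.24, 0.971, 0.0], [0.004, -0.001, -1.0]]
contact_force: [-0.4, 0.7, 0.6]
finger_gap: 0.504
```

>>> carry_out(
  deltas=[
    [[0,0,0],0,42],
    [[0,0,0],0,35],
    [[0,0,0],0,35],
    [[0,0,0],0,35],
  ],
)

```text
clock: 8.82
ee_pos: [0.4732, 0.0523, 0.2878]
tool_rot: [[-0.971, 0.238, 0.004], [0.238, 0.971, -0.001], [-0.004, 0.0, -1.0]]
contact_force: [1.5, -0.2, 0.1]
finger_gap: 0.346
```

>>> carry_out(
  deltas=[
    [[0,0.6,0],0.05,35],
    [[-0.1,1.4,0],0.12,35],
    [[-0.2,2.4,0],0.2,35],
    [[-0.5,3.5,0],0.3,35],
    [[-0.9,4.7,0],0.4,35],
  ],
)

```text
clock: 9.23
ee_pos: [0.493, 0.0959, 0.2877]
tool_rot: [[-0.799, 0.601, 0.003], [0.601, 0.799, -0.003], [-0.004, -0.001, -1.0]]
contact_force: [0.8, -4.5, 0.3]
finger_gap: 0.346
```

The lever follows at about 4.5 N. Continuing the arc.

>>> carry_out(
  deltas=[
    [[-0.1,1.2,0.2],0.1,35],
    [[-0.2,2.4,0.3],0.2,35],
    [[-0.5,3.5,0.3],0.3,35],
    [[-0.9,4.7,0.3],0.4,35],
    [[-1.2,5.2,0.3],0.45,35],
  ],
)

```text
clock: 9.65
ee_pos: [0.5338, 0.1312, 0.2845]
tool_rot: [[-0.459, 0.888, 0.001], [0.888, 0.459, -0.001], [-0.001, 0.001, -1.0]]
contact_force: [-4.0, -1.0, 2.2]
finger_gap: 0.345
```

```bash
python3 - <<'E'
from h import *
go([.574,.144,.285]);s=arm.get_state();d=s["ee_pos"][:2]-[.589,.0245];print(np.hypot(*d),np.degrees(np.arctan2(d[1],d[0])))
t=arm.camera("top")[:,:,::-1].copy();cv2.imwrite("pics/t5.png",t)
# tray & tank for the unit's heading
sc=cv2.imread("pics/t2.png");h=cv2.cvtColor(sc,cv2.COLOR_BGR2HSV)
k=cv2.inRange(h[10:100,160:285],np.array([0,0,160]),np.array([180,40,255]))
n,l,st,c=cv2.connectedComponentsWithStats(k);i=1+np.argmax(st[1:,4]);p=np.argwhere(l==i)[:,::-1]+[160,10]
r=cv2.minAreaRect(p.astype(np.float32));b=cv2.boxPoints(r);w=np.array([onz("top",q,.15)[:2] for q in b]);print(w)
for j in range(4):
    e=w[(j+1)%4]-w[j];print(np.linalg.norm(e),np.degrees(np.arctan2(e[1],e[0])))
E
```

```text
t 9.65 pos [0.5338 0.1312 0.2845] F [-3.9724 -1.0099  2.2354] gap 0.34481369663876044 yaw_y 27.338963231492688
  to [0.574, 0.144, 0.285] tool cm [-0.7072  4.1558 -0.0445]
0.1201129656623409 117.33977576092451
[[ 0.9203  0.2279]
 [ 0.9779 -0.0235]
 [ 0.8047 -0.0574]
 [ 0.7497  0.1882]]
0.25793946014173813 -77.0843735218193
0.17648398996149087 -168.93034876822006
0.25167243605744266 102.61456535181212
0.17507097097829133 13.107231277549241
```

Tank edges give a unit heading of about 12°, so the lever shuts at about 102°. It is now at about 120°. I go slower from here.

>>> carry_out(
  deltas=[
    [[0,0.7,0],0.06,35],
    [[-0.1,1.4,0],0.12,35],
    [[-0.2,2.0,0],0.17,35],
    [[-0.2,2.3,0],0.2,35],
    [[-0.3,2.5,0],0.22,35],
  ],
)

```text
clock: 10.12
ee_pos: [0.5566, 0.1398, 0.284]
tool_rot: [[-0.258, 0.966, 0.0], [0.966, 0.258, -0.0], [-0.0, 0.0, -1.0]]
contact_force: [-3.0, -1.2, 2.7]
finger_gap: 0.351
```

>>> carry_out(
  deltas=[
    [[0,0.15,0],0.01,35],
    [[0,0.3,0],0.02,35],
    [[0,0.4,0],0.03,35],
    [[0,0.4,0],0.03,35],
  ],
)

```text
clock: 10.45
ee_pos: [0.5604, 0.1408, 0.2831]
tool_rot: [[-0.229, 0.973, 0.001], [0.973, 0.229, -0.0], [-0.0, 0.001, -1.0]]
contact_force: [-1.5, -1.4, 0.9]
finger_gap: 0.351
```

>>> carry_out(
  deltas=[
    [[0,0.2,0],0.02,35],
    [[0,0.4,0],0.03,35],
    [[0,0.6,0],0.05,35],
    [[0,0.6,0],0.05,35],
  ],
)

```text
clock: 10.78
ee_pos: [0.5665, 0.1422, 0.2827]
tool_rot: [[-0.179, 0.984, 0.001], [0.984, 0.179, 0.0], [-0.0, 0.001, -1.0]]
contact_force: [-0.7, -2.0, 0.8]
finger_gap: 0.349
```

>>> carry_out(
  deltas=[
    [[0,0.1,0],0.01,35],
    [[0,0.2,0],0.02,35],
    [[0,0.3,0],0.02,35],
    [[0,0.3,0],0.02,35],
  ],
)

```text
clock: 11.12
ee_pos: [0.5682, 0.1425, 0.2824]
tool_rot: [[-0.16, 0.987, -0.005], [0.987, 0.16, -0.001], [-0.001, -0.005, -1.0]]
contact_force: [-8.6, -4.0, 5.8]
finger_gap: 0.352
```

The stop is reached at about 9–11 N. I add a little pressure and hold.

>>> carry_out(
  deltas=[
    [[0,0.05,0],0,35],
    [[0,0.1,0],0,35],
    [[0,0.1,0],0,35],
    [[0,0.1,0],0,35],
    [[0,0.1,0],0,35],
  ],
)

```text
clock: 11.53
ee_pos: [0.5686, 0.1426, 0.2824]
tool_rot: [[-0.161, 0.987, -0.007], [0.987, 0.161, -0.002], [-0.001, -0.007, -1.0]]
contact_force: [-12.2, -5.5, 8.9]
finger_gap: 0.354
```

About 13 N across, 16 N in total. I hold it.

>>> carry_out(
  deltas=[
    [[0,0,0],0,35],
    [[0,0,0],0,35],
    [[0,0,0],0,35],
    [[0,0,0],0,35],
    [[0,0,0],0,35],
  ],
)

```text
clock: 11.95
ee_pos: [0.5686, 0.1426, 0.2824]
tool_rot: [[-0.161, 0.987, -0.007], [0.987, 0.161, -0.002], [-0.001, -0.007, -1.0]]
contact_force: [-12.5, -4.1, 8.2]
finger_gap: 0.352
```

```bash
python3 - <<'E'
from h import *
s=arm.get_state();go([.5686,.1426,.284],s);print(np.linalg.norm(s["contact_force"]))
for n in("top","scene","wrist"):
    im=arm.camera(n)[:,:,::-1].copy();cv2.imwrite(f"pics/{n}6.png",im)
    roi={"top":(190,130,290,250),"scene":(240,130,330,225),"wrist":(0,0,512,384)}[n]
    f=(lambda u,z:wonz(u,z,s)) if n=="wrist" else (lambda u,z:onz(n,u,z))
    for lo,hi,z in(([0,120,80],[8,255,255],.121),([45,80,60],[85,255,255],.095)):
      for c,a,bb,p in blobs(im,lo,hi,roi,30):
        vx,vy,_,_=cv2.fitLine(p.astype(np.float32),2,0,.01,.01).ravel();d=f(c+8*np.array([vx,vy]),z)-f(c-8*np.array([vx,vy]),z)
        w=f(c,z);r=w[:2]-[.589,.0245];print(n,c,a,bb,w,"dir",np.degrees(np.arctan2(d[1],d[0])),"from stem",np.hypot(*r),np.degrees(np.arctan2(r[1],r[0])))
t,w=cv2.imread("pics/top6.png"),cv2.imread("pics/wrist6.png")
cv2.imwrite("pics/c6.png",np.hstack([cv2.resize(t[120:240,180:300],(384,384),interpolation=2),cv2.resize(w,(416,384))]))
E
```

```text
t 11.95 pos [0.5686 0.1426 0.2824] F [-12.4766  -4.1092   8.1811] gap 0.3522633410671023 yaw_y 9.242227959982001
  to [0.5686, 0.1426, 0.284] tool cm [-0.0025  0.0006 -0.1628]
15.475163298247125
top [209.5763 175.3898] 59 [205 172   9   9] [0.567  0.1115 0.121 ] dir -138.55689678704906 from stem 0.08970750177654588 104.16509422417214
top [234.9636 188.4273] 110 [228 180  14  18] [0.5399 0.0513 0.095 ] dir -29.626600715879082 from stem 0.055956939189113215 151.39233647862892
scene [304.2515 156.0798] 163 [296 146  17  23] [0.566  0.1287 0.121 ] dir 105.46599753705682 from stem 0.10672118151145613 102.4466658633853
scene [275.4095 172.4286] 105 [271 165  10  16] [0.5431 0.0514 0.095 ] dir -28.47579101548368 from stem 0.053151177059883856 149.645005096659
wrist [245.282  227.7874] 4614 [222 163  47 128] [0.5581 0.1556 0.121 ] dir -77.59868554891322 from stem 0.13471119753194552 103.2493130011148
wrist [218.5845 338.9742] 349 [207 328  29  19] [0.5517 0.048  0.095 ] dir -14.723467373623201 from stem 0.044129328376935534 147.77273183052256
```

View pics/c6.png

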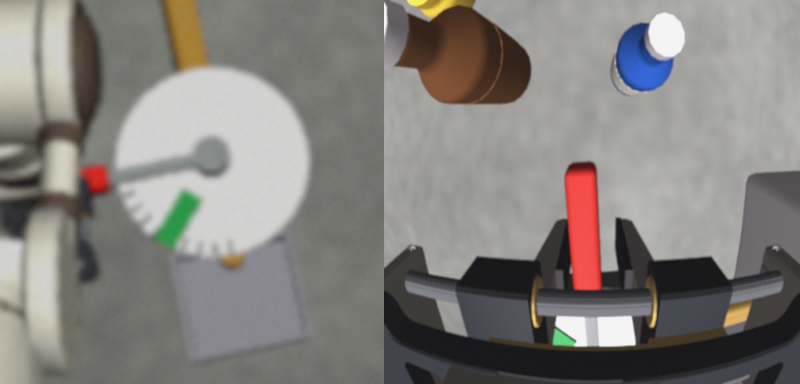

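The top crop shows the lever at its stop, pointing left, with the green bar fully visible. The wrist view shows the lever between the fingers. All views give the lever at 102–104°, which matches shut. I refine the dial centre and green direction now that both are clear.

```bash
python3 - <<'E'
from h import *
S={}
for n,roi,th in(("top",(216,136,282,206),165),("scene",(249,160,314,222),125)):
    im=cv2.imread(f"pics/{n}6.png")
    b=max(blobs(im,[0,0,th],[180,60,255],roi),key=lambda q:q[1])
    h=cv2.convexHull(b[3].astype(np.int32)).reshape(-1,2)
    w=np.array([onz(n,q,.092)[:2] for q in h]);A=np.c_[2*w,np.ones(len(w))];x=np.linalg.lstsq(A,(w**2).sum(1),rcond=None)[0]
    print(n,b[2],"centre",x[:2],"R",np.sqrt(x[2]+x[:2]@x[:2]))
    g=max(blobs(im,[45,80,60],[85,255,255],roi),key=lambda q:q[1]);c=onz(n,g[0],.095)[:2]-x[:2]
    w=np.array([onz(n,q,.095)[:2] for q in g[3]]);vx,vy,_,_=cv2.fitLine(w.astype(np.float32),2,0,.001,.001).ravel()
    print(" green",np.hypot(*c),np.degrees(np.arctan2(c[1],c[0])),"line",np.degrees(np.arctan2(vy,vx)))
E
```

```text
top [216 141  61  60] centre [0.5873 0.0249] R 0.07495953379050417
 green 0.05428737757319092 150.95930778991556 line -29.508755
scene [250 168  61  50] centre [0.589  0.0252] R 0.07483782587960715
 green 0.052740883925164087 150.31837234558725 line -29.575878
```

Stem (0.588, 0.025) with R = 74.9 mm (given 75), green line at 150.6° (both views agree). Now I push the lever open to that angle. The opposite finger pushes, so the tool must end at about 153.5°.

>>> carry_out(
  deltas=[
    [[0,-0.6,0],-0.05,35],
    [[-0.1,-1.4,0],-0.12,35],
    [[-0.2,-2.4,0],-0.2,35],
    [[-0.5,-3.5,0],-0.3,35],
    [[-0.9,-4.7,0],-0.4,35],
  ],
)

```text
clock: 12.52
ee_pos: [0.5257, 0.127, 0.283]
tool_rot: [[-0.536, 0.844, 0.005], [0.845, 0.536, 0.002], [-0.001, 0.005, -1.0]]
contact_force: [4.3, 0.8, -1.7]
finger_gap: 0.352
```

>>> carry_out(
  deltas=[
    [[0,-0.9,0],-0.08,35],
    [[-0.1,-1.8,0],-0.15,35],
    [[-0.3,-2.7,0],-0.23,35],
    [[-0.6,-3.6,0],-0.31,35],
    [[-0.8,-4.3,0],-0.37,35],
  ],
)

```text
clock: 12.93
ee_pos: [0.4931, 0.0974, 0.2831]
tool_rot: [[-0.804, 0.595, 0.003], [0.595, 0.804, 0.003], [-0.001, 0.004, -1.0]]
contact_force: [1.5, 3.8, -0.2]
finger_gap: 0.348
```

>>> carry_out(
  deltas=[
    [[0,0,0],0,35],
    [[0,0,0],0,35],
  ],
)

```text
clock: 13.1
ee_pos: [0.4932, 0.0969, 0.2829]
tool_rot: [[-0.801, 0.599, 0.001], [0.599, 0.801, 0.0], [-0.001, 0.001, -1.0]]
contact_force: [0.4, -0.2, 0.6]
finger_gap: 0.352
```

```bash
cat > lev.py <<'E'
from h import *
import sys
s=arm.get_state();go([.588,.025,.285],s);C=np.array([.588,.025]);d=s["ee_pos"][:2]-C;print("tool",np.hypot(*d),np.degrees(np.arctan2(d[1],d[0])))
for n,roi in(("wrist",(130,0,400,384)),("top",(180,150,290,260)),("scene",(235,120,330,190))):
    im=arm.camera(n)[:,:,::-1].copy();cv2.imwrite(f"pics/{n}{sys.argv[1]}.png",im)
    f=(lambda u,z:wonz(u,z,s)) if n=="wrist" else (lambda u,z:onz(n,u,z))
    for lo,hi,z in(([0,120,80],[8,255,255],.121),([45,80,60],[85,255,255],.095)):
      for c,a,bb,p in blobs(im,lo,hi,roi,30):
        w=np.array([f(q,z)[:2] for q in p]);vx,vy,_,_=cv2.fitLine(w.astype(np.float32),2,0,.001,.001).ravel();r=f(c,z)[:2]-C
        print(n,"red" if z>.1 else "green",c,a,"line",np.degrees(np.arctan2(vy,vx))%180,"from stem",np.hypot(*r),np.degrees(np.arctan2(r[1],r[0])))
E
python3 lev.py 7
```

```text
t 13.1 pos [0.4932 0.0969 0.2829] F [ 0.4133 -0.248   0.6346] gap 0.3522969490617206 yaw_y 53.203547684645144
  to [0.588, 0.025, 0.285] tool cm [-11.8964  -0.0773  -0.1936]
tool 0.1189643756467665 142.83014001577845Traceback (most recent call last):
  File "lev.py", line 9, in <module>
    w=np.array([f(q,z)[:2] for q in p]);vx,vy,_,_=cv2.fitLine(w.astype(np.float32),2,0,.001,.001).ravel();r=f(c,z)[:2]-C
                ~^^^^^
  File "lev.py", line 6, in <lambda>
    f=(lambda u,z:wonz(u,z,s)) if n=="wrist" else (lambda u,z:onz(n,u,z))
                  ~~~~^^^^^^^
  File "h.py", line 26, in wonz
    m=arm.camera_model("wrist");M=m["mount"];k=m["intrinsics"];d=(np.array(uv)-[k[0,2],k[1,2]])/k[0,0];th=np.hypot(*d)
ValueError: time passes only in moves, steps and waits
```

Tool at 142.8°, lever about 140°. I move on by about 9.5°, then measure (with camera models cached).

>>> carry_out(
  deltas=[
    [[0,-0.6,0],-0.05,35],
    [[-0.1,-1.2,0],-0.1,35],
    [[-0.1,-1.7,0],-0.14,35],
    [[-0.2,-1.95,0],-0.165,35],
    [[-0.2,-1.95,0],-0.165,35],
  ],
)

```text
clock: 13.57
ee_pos: [0.4831, 0.0803, 0.2828]
tool_rot: [[-0.889, 0.458, 0.0], [0.458, 0.889, 0.001], [0.0, 0.001, -1.0]]
contact_force: [0.1, 2.6, -0.6]
finger_gap: 0.35
```

```bash
sed -i 's/arm.camera_model(/cm(/' h.py; cat >> h.py <<'E'
import functools
@functools.cache
def cm(n): return arm.camera_model(n)
E
python3 lev.py 8
```

```text
t 13.5667 pos [0.4831 0.0803 0.2828] F [ 0.1399  2.5823 -0.6077] gap 0.3498391060466957 yaw_y 62.734682842978835
  to [0.588, 0.025, 0.285] tool cm [-11.8577  -0.1097  -0.2253]
tool 0.11858258974180427 152.2032403401202
wrist red [270.0968 226.4149] 4649 line 149.75333 from stem 0.13446301068463445 149.72683730995513
wrist green [250.1983 326.6942] 121 line 149.33226 from stem 0.042667764497911286 159.28886462372324
top red [212.1452 223.2742] 62 line 89.99692 from stem 0.15681265515683418 150.44684880673157
scene red [271.0272 149.0163] 184 line 147.0599 from stem 0.10840855114590775 150.08260719439664
scene green [273.3077 172.641 ] 39 line 150.12099 from stem 0.05265030818672936 155.51747195704132
```

The lever is at about 149.7° with the target at 150.6°. I nudge it 1.5 mm more, centre the fingers off it, widen the gap and lift.

>>> carry_out(
  deltas=[
    [[0,-0.1,0],-0.01,35],
    [[0,-0.2,0],-0.02,35],
    [[0,-0.2,0],-0.02,35],
    [[0,0.2,0],-0.02,35],
    [[0,0.45,0],-0.02,35],
  ],
)

```text
clock: 14.13
ee_pos: [0.485, 0.084, 0.2826]
tool_rot: [[-0.898, 0.439, -0.0], [0.439, 0.898, -0.001], [-0.0, -0.001, -1.0]]
contact_force: [2.0, 1.2, -0.0]
finger_gap: 0.35
```

>>> carry_out(
  deltas=[
    [[0,0,0],0,45],
    [[0,0,0],0,50],
    [[0,0,0],0,50],
    [[0,0,-2],0,50],
    [[0,0,-5],0,50],
  ],
)

```text
clock: 14.55
ee_pos: [0.4835, 0.084, 0.3302]
tool_rot: [[-0.898, 0.439, -0.007], [0.439, 0.898, 0.0], [0.007, -0.003, -1.0]]
contact_force: [0.8, 1.2, -0.9]
finger_gap: 0.502
```

>>> carry_out(
  deltas=[
    [[0,0,-3.5],0,50],
    [[0,0,-7],0,50],
    [[0,0,-10],0,50],
    [[0,0,-12],0,50],
    [[0,0,-12],0,50],
  ],
)

```text
clock: 14.97
ee_pos: [0.4857, 0.0839, 0.4581]
tool_rot: [[-0.898, 0.439, 0.009], [0.439, 0.898, -0.001], [-0.009, 0.003, -1.0]]
contact_force: [1.1, -0.5, 0.8]
finger_gap: 0.5
```

```bash
python3 lev.py 9
```

```text
t 14.9667 pos [0.4857 0.0839 0.4581] F [ 1.0731 -0.4562  0.7581] gap 0.50009876991644 yaw_y 63.936731549474615
  to [0.588, 0.025, 0.285] tool cm [-11.6221  -0.8527  17.4123]
tool 0.11803712714470722 150.06953611643405
wrist red [256.4366 168.4911] 1285 line 150.70439 from stem 0.12553593718622422 150.84995772173514
wrist green [247.8889 221.5397] 63 line 150.8795 from stem 0.05281244826551017 158.28675513166394
wrist green [258.9388 221.1837] 49 line 150.29645 from stem 0.05403208080015453 143.5625205743068
scene red [269.4364 146.3686] 236 line 148.68515 from stem 0.11745483271708294 151.19271375680648
scene green [273.2571 172.9714] 35 line 151.28772 from stem 0.05173065879127189 155.99712190979972
```

The lever is at 150.8°, with green visible on both sides (at 158.3° and 143.6°, so the middle is 150.9°). I move the arm aside for a last check of the bottle and bystanders.

>>> carry_out(
  deltas=[
    [[2.5,2.3,0],0,50],
    [[5,4.5,0],0,50],
    [[7.5,6.8,0],0,50],
    [[10,9,0],0,50],
    [[12.5,11.3,0],0,50],
  ],
)

```text
clock: 15.53
ee_pos: [0.4211, 0.2415, 0.4501]
tool_rot: [[-0.898, 0.44, -0.004], [0.44, 0.898, -0.001], [0.003, -0.003, -1.0]]
contact_force: [1.2, 0.0, -0.3]
finger_gap: 0.501
```

>>> carry_out(
  deltas=[
    [[2.5,2.3,0],0,50],
    [[5,4.5,0],0,50],
    [[7,6.5,0],0,50],
    [[7.5,7,0],0,50],
    [[7.5,7,0],0,50],
  ],
)

```text
clock: 15.95
ee_pos: [0.3847, 0.3374, 0.4505]
tool_rot: [[-0.9, 0.436, -0.003], [0.436, 0.9, -0.002], [0.002, -0.003, -1.0]]
contact_force: [0.5, 0.2, -1.0]
finger_gap: 0.506
```

```bash
python3 lev.py 10; python3 - <<'E'
from h import *
t=cv2.imread("pics/top10.png");s=cv2.imread("pics/scene10.png")
p=proj("top",[.449,-.278,.19]).astype(int);q=proj("scene",[.449,-.278,.19]).astype(int)
u=max(blobs(t,[0,0,150],[180,50,255],(p[0]-12,p[1]-12,p[0]+13,p[1]+13),5),key=lambda q:q[1]);v=max(blobs(s,[0,0,120],[180,50,255],(q[0]-12,q[1]-12,q[0]+13,q[1]+13),5),key=lambda q:q[1])
print("cap",u[0],v[0],tri(u[0],v[0]),"spot .449 -.278")
cv2.imwrite("pics/c10.png",np.hstack([cv2.resize(t,(400,300)),cv2.resize(s,(400,300))]))
E
```

```text
t 15.95 pos [0.3847 0.3374 0.4505] F [ 0.5284  0.1636 -1.0002] gap 0.5058942804982197 yaw_y 64.12025388185847
  to [0.588, 0.025, 0.285] tool cm [-31.9659 -19.1755  16.5355]
tool 0.37271414379921364 123.0612770534968
top red [219.8722 211.8371] 313 line 150.91399 from stem 0.12425875130051933 151.3182723306589
top green [237.  189.3] 30 line 151.01099 from stem 0.05456178063744813 157.09030151238318
scene red [269.417  146.3149] 235 line 148.61618 from stem 0.11763275945598206 151.19760721442162
scene green [273.2571 172.9714] 35 line 151.28772 from stem 0.05173065879127189 155.99712190979972
cap [381.9113 223.5403] [137.75 205.67] [ 0.4495 -0.2804  0.188 ] spot .449 -.278
```

View pics/c10.png

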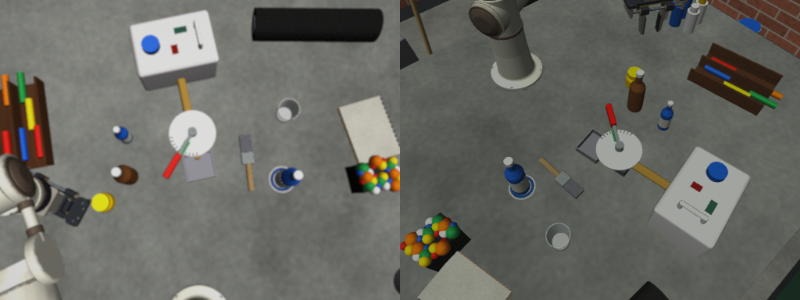

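The last view shows the bottle upright on its ring, with its cap within 3 mm of the spot centre at the same height as before. The lever is over the green line, and the cup, jar and brush are in place. Handing in.

```bash
python3 -c "
from workcell import arm
print(arm.hand_in())"
```

```text
the job is handed in; nothing more can be done
None
```

I did all three steps and handed the job in at about 16 s on the robot's clock; the interface gives no verdict.

- **Bottle:** I took the large blue bottle by its cap and set it upright on the blue-ringed spot. The last check put the cap 2 to 3 mm from the spot's centre, at the same height as before.
- **Shutting the lever:** I pushed it clockwise to its stop at about 102.5° in the world frame and held it there for about 0.8 s. The wrist force read about 15 to 16 N in total, of which about 13 N was horizontal. The highest reading was about 16 N.
- **Opening to the green line:** The lever rests at about 151°, and the green line is at 150.6°. That is under 1° off, or 1 to 2 mm at the grip point, and green shows on both sides of the arm.
- **Bystanders:** By eye, the cup, jar and brush are where they were, and the arm ended well clear of everything.

**Disagreements and faults:** The scene camera's straight-line fit of the sleeve gave 148.6°, about 2° off the other readings but still within tolerance. My first dial fit had picked up the tray by mistake, so I redid it before opening the lever. One measuring script also stopped partway with an interface error, and I fixed it and took the measurement after the next small move.

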